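# Pull the pipe tee out of the fittings bin and nip it in the side-clamping fixture

### The arm

A 7-joint arm with a two-finger parallel gripper is mounted at the origin on the work surface. World frame = base frame: x ahead of the robot, y to its left, z up, the work surface at z = 0. Lengths are in m, angles in degrees, forces in N, time in s.
With the tool pointing down it reaches from about 0.425 to 0.875 m from the base axis. Payload 4.7 kg.
Tool frame: the origin (TCP) lies where the fingers leave the gripper's body, on its centre line; the fingertips stand 70 mm ahead of it and the grasp point (between the pads) lies 51 mm ahead of it (env.tip_reach is the distance from the TCP to the fingertips, in m); z points along the fingers, x is the direction in which the jaws open and shut, and the axes are right-handed (so a half turn about z gives the same grasp; the last joint's range is limited). The gripper opens to 87 mm and grips with 3 to 60 N. Pads are 19 mm wide; open, the fingers measure 117 mm over their backs; the gripper's body (75 mm by 190 mm) begins 51 mm behind the grasp point.
Start: joints at [69.792, 18.392, -4.016, 83.108, 1.295, 78.541, -3.26], TCP at [0.233, -0.607, 0.292] pointing down, gripper open.
Joint ranges: [-163.93, 163.93], [-17.29, 119.83], [-79.2, 71.16], [3.27, 140.29], [-89.18, 269.18], [5.43, 117.66], [-154.24, 154.24]. Speed limits (degrees/s): [147.25, 147.25, 180, 180, 180, 180, 180].

### API

Orientations are given as [roll, pitch, yaw] about the fixed x, y, z axes, in that order (R = Rz(yaw) Ry(pitch) Rx(roll)).
In Python, from cell import env, optics, order gives the robot as it stands.
- The arm moves only by the shell command python3 -m creep 'ROWS' [FORCE]. ROWS is JSON, a list of rows, each a list of 7 numbers: the shift along the tool's x, y, z in cm, then the turn, a rotation vector about the tool's x, y, z in rad, then the opening, from 0 (shut) to 1 (fully open). A call has 1 to 20 rows; each row shifts and turns the pose as measured when the row begins, along the tool's axes as they then stand; what a row does not reach is not made up. A row lasts 1/10 s, in which the tool goes at most 50 mm and 8.59 degrees, less where a joint would pass 70% of its speed; a pose out of reach is approached as far as the arm can. A call with a gripper value outside its range is refused whole. The fingers move at their own pace and stop on an object; FORCE is the grip in N (left out, the last holds). Time passes only in rows, so rows that do not move let the fingers close. It gives the time, the measured TCP pose, the force and the opening at its end, in the units of the state.
- env.get_obs(): the state, without advancing time (a new reading comes with each control period).
- optics.read_camera(name): name is "scene" or "top" or "wrist"; returns a dict with "frame" (420x560x3 uint8, blue, green, red), "z_map" (420x560 float32, m along the optical axis (not along the pixel's ray), 0 where there is no reading), "fx", "fy", "cx", "cy" (pixels), "R" (3x3) and "t" (3): a world point X has camera coordinates R X + t; the wrist camera has in their place "hand_eye" (4x4, takes a point from camera to tool coordinates, whose origin is the TCP and whose axes are the tool frame's). Camera axes: x right, y down, z forward; pixel columns grow to the right and rows downward; lengths in m; the calibration is good to about 2 mm. A picture is of the moment at which its call begins: read the wrist's pose just before it.
- order.sign_off(): hands the job in, once; it reports no verdict.
The state is a dict: "time_s": time; "qpos": joint angles; "joint_velocities": joint speeds; "effort": joint torques, N m; "tool_pos": TCP position; "tool_rot": TCP orientation; "force": force on the tool from outside, world axes, zero at the start; "wrist_torque": the same for the moment, N m; "grip_width": finger opening in m.
Only numpy, scipy, OpenCV 4.12 (cv2) and the standard library are available. Lean on these libraries where they do the work, as an engineer would, in place of code of your own. Each camera call takes 0.05 s, during which the arm holds its last target. There are 200 camera calls.

### The job

Get the tee (the three-armed pipe fitting) out of the open-fronted bin, leaving the other fittings in the bin, and bring it flat on the bench between the jaws of the green clamping fixture, its straight run flush along the fence and its single branch pointing away from the fence. Then push the sliding jaw along until it presses the tee firmly, end on, against the fixed jaw, and leave it closed there. Leave the bottle, the jar and the tools on the bench where they are.

Things in the scene. Friction and masses are not known exactly. Their poses are not given: they have to be found in the camera images.
- tee: Target: black iron pipe tee lying flat, 0.3-0.55 kg. Straight run 100 mm along its y; one branch along +x. Arms 34 mm in diameter, 42 mm collars on the last 12 mm of each; arm axes 21 mm up. Origin on the underside, 20 mm from the run axis towards the branch. Starts in one of three places across the bin, branch roughly to the back wall, about 45 mm free either side of the branch. Slides freely.
- tee_run (a point): Middle of the straight run of the tee, on its axis (tee x = -20, y = 0, z = +21 mm). Run ends at y = +-50 mm. Between run and collar the branch is a plain neck 34 mm wide and 33 mm long, to straddle or pinch.
- tee_stem (a point): Centre of the open end of the tee's single branch (tee frame x = +42, y = 0, z = +21 mm).
- bin: White plastic bin standing fixed on the bench, open at the top and over the full width of its front; no lip. Origin at the middle of the open front edge, at bench height; +x goes into the bin towards its back wall, y along the front. Inside 170 mm deep, 400 mm wide; floor 3 mm thick, walls 5 mm thick and 55 mm high.
- vise: Green clamping fixture fixed to the bench between robot and bin. Origin at bench height in the upright face of its fence; +x points away from the fence (to the bin), y runs along it. Fence 30 mm thick (x = -30 to 0), 36 mm high, y = -200 to +160 mm. No bed: a part between the jaws lies on the bench itself.
- fixed_jaw (a point): Middle of the clamping face of the fixed jaw, a 45 mm high green block at the +y end of the fixture, reaching 36 mm out from the fence. In the fixture frame x = +18, y = +110, z = +22 mm; the face looks to -y.
- jaw: Sliding jaw: green block 36 mm (x) by 30 mm (y), 45 mm high, sliding only along the fixture y. Origin at the centre of its underside, 18 mm out from the fence face; clamping face 15 mm to +y. Starts at fixture y = -125 to -95 mm, travels to +75. Friction holds it where left: about 3 N to move it, up to 10 N with the tee; it stops at y = -5 mm with the tee nipped: press with about 15 N.
- jaw_push (a point): Middle of the outer face of the sliding jaw, the one to push on towards +y of the fixture (jaw x = 0, y = -15, z = +22 mm).
- cross: Other fitting in the bin, to stay there: black iron cross, four arms, 84 mm span, 42 mm high. Origin at the centre of its underside.
- elbow: Other fitting in the bin, to stay there: black iron 90 degree elbow, 83 mm square outline, 42 mm high, lying flat. Origin on the underside plane at the middle of that outline; its arms run to +x and +y from the corner at x = y = -21 mm.
- coupling: Other fitting, to stay: plain round sleeve 44 mm in diameter standing 56 mm high near the back wall. Origin: centre of underside.
- cap: Other fitting, to stay: round cap 48 mm in diameter, 34 mm high, near the back wall. Origin: centre of underside.
- plug: Other fitting, to stay: round plug 46 mm in diameter with a square stub on top, 44 mm high in all, near the back wall. Origin: centre of underside.
- cleaner: Orange plastic bottle, 84 mm in diameter, 170 mm high, on the bench to the right of the bin. Leave alone. Origin: centre of underside.
- jar: Clear jar with a red lid, 76 mm in diameter, 100 mm high, on the bench to the left of the bin. Leave alone. Origin: centre of underside.
- screwdriver: Screwdriver lying on the bench at the right. Leave alone. Origin at its underside; it lies along its x axis.
- wrench: Wrench lying on the bench at the left. Leave alone. Origin at its underside; it lies along its x axis.
There are look-alikes about, which are no part of the job. Leave any pink look-alike of the tee alone. What is shaped like the plug but orange is not meant.

How it is judged:
By the outcome, as a careful person would: the job done as asked, in the order asked, and still so for the second after the job is handed in, with the robot touching nothing.
It also fails if it takes over 61 s, if anything falls off the work surface, if the arm or the gripper's body presses on something with over 40 N, if the wrist force passes 120 N, or if a joint passes its speed limit or range.

## Working session

There is one attempt and no reset: what is moved stays moved. The work goes in short steps, Python scripts to look and compute and a shell command to move; the robot and the scene stay as the last step left them, time stands still between calls to the robot, and variables do not carry over. Pictures are saved under pics/ and viewed, on a budget of 10 in all, crops included, one or two more only if the job needs it, and the job is handed in when it is done.

```bash
mkdir -p pics
cat > h.py <<'E'
import numpy as np, cv2
from cell import env, optics, order
from scipy.spatial.transform import Rotation as Ro
def snap(name,fn=None):
    o=env.get_obs(); c=optics.read_camera(name)
    if fn: cv2.imwrite('pics/'+fn,c['frame'])
    np.savez('last_'+name,**c,tp=o['tool_pos'],tr=o['tool_rot']); return c
def cloud(name):
    c=np.load('last_'+name+'.npz'); z=c['z_map']; v,u=np.mgrid[:z.shape[0],:z.shape[1]]
    P=np.stack([(u-c['cx'])/c['fx']*z,(v-c['cy'])/c['fy']*z,z],-1)
    if 'hand_eye' in c:
        H=c['hand_eye']; P=P@H[:3,:3].T+H[:3,3]; W=P@Ro.from_euler('xyz',c['tr'],degrees=True).as_matrix().T+c['tp']
    else: W=(P-c['t'])@c['R']
    W[z==0]=np.nan; return W,c['frame']
E
python3 - <<'E'
from h import *
o=env.get_obs(); print({k:np.round(o[k],3) for k in ('time_s','tool_pos','tool_rot','force','grip_width')})
snap('top','top.png'); snap('scene','scene.png')
W,_=cloud('top'); print(np.round(W[::60,::80],3).tolist())
E
```

```text
{'time_s': np.float64(0.0), 'tool_pos': array([ 0.233, -0.606,  0.291]), 'tool_rot': array([ 1.79996e+02,  1.07000e-01, -6.89850e+01]), 'force': array([ 0.192, -0.208, -0.323]), 'grip_width': np.float64(0.087)}
[[[1.628, 1.209, -0.747], [1.622, 0.842, -0.747], [1.61, 0.474, -0.739], [1.615, 0.109, -0.757], [1.606, -0.259, -0.754], [1.6, -0.626, -0.754], [1.594, -0.994, -0.755]], [[1.33, 1.183, -0.744], [1.327, 0.828, -0.749], [1.32, 0.469, -0.749], [0.926, 0.072, 0.038], [0.944, -0.162, -0.006], [0.887, -0.369, 0.102], [0.932, -0.633, 0.0]], [[0.723, 0.699, 0.13], [0.744, 0.514, 0.061], [0.75, 0.299, 0.036], [0.757, 0.076, 0.003], [0.755, -0.155, -0.001], [0.75, -0.385, 0.001], [0.737, -0.604, 0.027]], [[0.594, 0.754, -0.002], [0.589, 0.527, 0.002], [0.585, 0.302, 0.002], [0.579, 0.077, 0.007], [0.576, -0.148, 0.005], [0.569, -0.369, 0.015], [0.569, -0.599, -0.0]], [[0.414, 0.703, 0.072], [0.419, 0.517, 0.004], [0.415, 0.298, 0.0], [0.406, 0.076, 0.042], [0.403, -0.138, 0.039], [0.404, -0.363, -0.002], [0.4, -0.582, 0.001]], [[0.26, 0.726, -0.0], [0.257, 0.511, -0.0], [0.253, 0.296, -0.004], [0.249, 0.08, -0.003], [0.245, -0.136, 0.004], [0.241, -0.35, 0.006], [0.238, -0.566, 0.001]], [[0.105, 0.713, 0.001], [0.101, 0.503, -0.001], [0.097, 0.291, 0.002], [0.094, 0.08, 0.008], [0.09, -0.13, 0.001], [0.087, -0.34, 0.007], [0.083, -0.55, 0.004]]]
```

View pics/top.png

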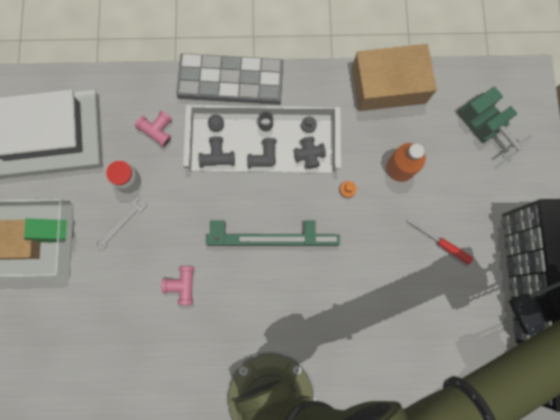

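View pics/scene.png

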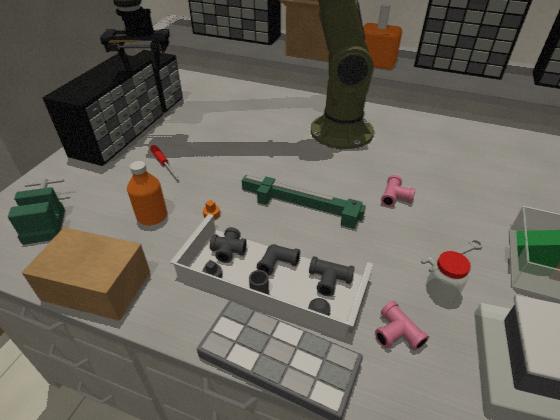

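The top view shows the tee at the left of the bin (216,155) with its branch towards the back. The fixed jaw is at (217,230) and the sliding jaw at (310,230), with the fence along row 240. Pink look-alikes lie at (155,128) and (180,285). Next I'll measure these.

Run:
```python
from h import *
W,f=cloud('top')
im=cv2.resize(f[90:260,170:350],None,fx=4,fy=4,interpolation=cv2.INTER_CUBIC); cv2.imwrite('pics/crop.png',im[:600])
hsv=cv2.cvtColor(f,cv2.COLOR_BGR2HSV)
V,U=np.mgrid[:420,:560]
def box(n,m):
    p=W[m]; p=p[~np.isnan(p[:,0])]; r=cv2.minAreaRect((p[:,:2]*1000).astype(np.float32)); print(n,len(p),np.round(r[0]),np.round(r[1]),round(r[2],1),'z',np.round(np.percentile(p[:,2],[5,50,95]),3))
roi=(V>100)&(V<178)&(U>188)&(U<336)
dark=(hsv[...,2]<90)&roi
n,l,s,c=cv2.connectedComponentsWithStats(dark.astype(np.uint8))
for i in range(1,n):
    if s[i,4]>40: print(s[i]); box('obj',(l==i)&(W[...,2]>.015))
g=(hsv[...,0]>60)&(hsv[...,0]<95)&(hsv[...,1]>70)&(V>215)&(V<250)&(U>200)&(U<345)
box('vise',g&(W[...,2]>.01)); box('fixed',g&(U<245)&(V<232)&(W[...,2]>.03)); box('slid',g&(U>290)&(V<232)&(W[...,2]>.03))
fe=(W[...,2]>.028)&(V>225)&(V<250)&(U>232)&(U<295); box('fence',fe)
wl=(W[...,2]>.045)&(W[...,2]<.065)&(V>95)&(V<180)&(U>178)&(U<345); box('binwalls',wl)
```

```text
[238 101  42   3  72]
obj 47 [807.  13.] [100.   6.] 83.9 z [0.016 0.02  0.029]
[259 112  13   9  73]
obj 69 [749.   4.] [33. 27.] 89.8 z [0.017 0.04  0.06 ]
[209 116  14  15 113]
obj 111 [740. 144.] [35. 36.] 17.7 z [0.021 0.032 0.041]
[303 120  10  12  65]
obj 62 [ 730. -115.] [28. 26.] 56.0 z [0.019 0.026 0.048]
[259 123  13   7  58]
obj 57 [726.   4.] [ 9. 34.] 2.1 z [0.021 0.038 0.057]
[210 139  12  17  80]
obj 80 [667. 141.] [48. 31.] 3.6 z [0.032 0.04  0.046]
[263 140   6  17  46]
obj 46 [663.   2.] [46. 14.] 3.2 z [0.033 0.038 0.045]
[301 140   8  10  47]
obj 45 [ 670. -103.] [18. 27.] 76.2 z [0.031 0.039 0.045]
[295 153  23  15 119]
obj 117 [ 627. -108.] [66. 27.] 54.7 z [0.024 0.037 0.049]
[200 160  34   7 120]
obj 120 [623. 139.] [11. 91.] 1.5 z [0.029 0.035 0.042]
[249 161  25   6  78]
obj 78 [619.  17.] [10. 67.] 2.5 z [0.026 0.033 0.039]
vise 529 [424. -10.] [344.  58.] 88.9 z [0.035 0.046 0.053]
fixed 114 [443. 136.] [29. 25.] 89.1 z [0.041 0.047 0.05 ]
slid 72 [ 438. -111.] [19. 26.] 86.8 z [0.042 0.046 0.053]
fence 709 [410.  13.] [165.  31.] 88.8 z [0.033 0.039 0.046]
binwalls 1502 [709.  13.] [430. 208.] 88.3 z [0.046 0.054 0.061]
```

View pics/crop.png

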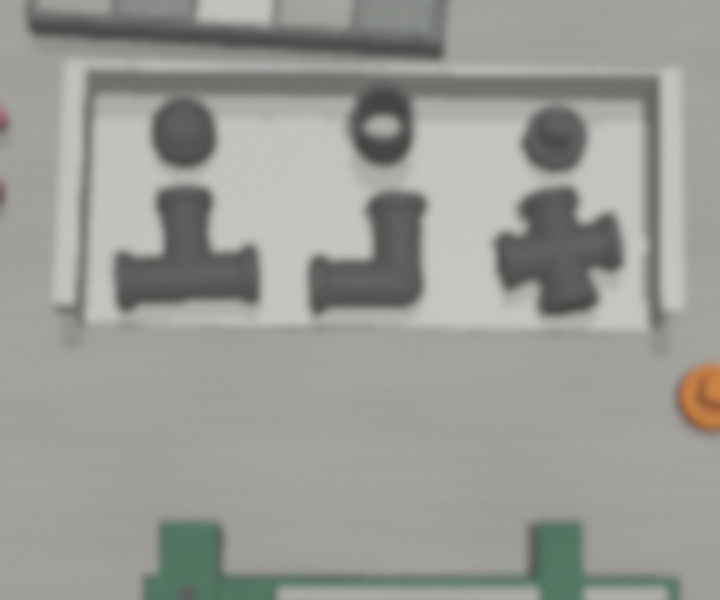

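```bash
python3 -m creep '[[0,0,0,0,0,0.122,1],[0,0,0,0,0,0.122,1],[0,0,0,0,0,0.122,1],[-4.4,-2.3,0,0,0,0,1],[-4.4,-2.3,0,0,0,0,1],[-4.4,-2.3,0,0,0,0,1],[-4.4,-2.3,0,0,0,0,1],[-4.4,-2.3,0,0,0,0,1],[-4.4,-2.3,0,0,0,0,1],[-4.4,-2.3,0,0,0,0,1],[-4.4,-2.3,0,0,0,0,1],[-4.4,-2.3,0,0,0,0,1],[-4.4,-2.3,0,0,0,0,1],[-4.4,-2.3,0,0,0,0,1],[-4.4,-2.3,0,0,0,0,1],[-4.4,-2.3,0,0,0,0,1],[-4.4,-2.3,0,0,0,0,1],[-4.4,-2.3,0,0,0,0,1]]'
```

```text
time_s: 1.9
tool_pos: [0.5874, 0.0488, 0.2832]
tool_rot: [179.4, 0.2, -92.0]
force: [-0.1, -0.3, 0.0]
grip_width: 0.0869
```

```bash
python3 -m creep '[[-3,-1.2,0,0,0,-0.03,1],[-3,-1.2,0,0,0,0,1],[-3,-1.2,0,0,0,0,1],[0,0,0,0.01,0,0,1]]'
python3 - <<'E'
from h import *
snap('wrist','w1.png'); W,f=cloud('wrist'); print(np.round(W[::70,::110],3).tolist())
E
```

```text
time_s: 2.3
tool_pos: [0.6255, 0.1512, 0.2805]
tool_rot: [179.8, 0.6, -89.6]
force: [-0.0, 1.1, -1.0]
grip_width: 0.0869
[[[0.81, 0.433, -0.0], [0.81, 0.322, 0.001], [0.811, 0.213, -0.0], [0.811, 0.104, -0.0], [0.806, 0.002, 0.017], [0.812, -0.112, 0.0]], [[0.745, 0.446, 0.002], [0.741, 0.313, 0.038], [0.742, 0.209, 0.034], [0.747, 0.101, 0.004], [0.747, -0.012, 0.005], [0.745, -0.109, 0.024]], [[0.672, 0.464, -0.001], [0.674, 0.339, 0.002], [0.677, 0.211, 0.039], [0.676, 0.097, 0.005], [0.679, -0.004, 0.041], [0.68, -0.111, 0.041]], [[0.591, 0.481, -0.0], [0.593, 0.35, 0.001], [0.594, 0.221, -0.0], [0.596, 0.093, 0.001], [0.597, -0.035, 0.001], [0.598, -0.161, 0.0]], [[0.662, 0.217, 0.304], [0.658, 0.195, 0.296], [0.657, 0.167, 0.294], [0.657, 0.138, 0.294], [0.658, 0.109, 0.294], [0.663, 0.088, 0.303]], [[0.643, 0.219, 0.305], [0.634, 0.199, 0.293], [0.402, 0.228, 0.001], [0.648, 0.14, 0.31], [0.648, 0.115, 0.309], [0.649, 0.091, 0.31]]]
```

View pics/w1.png

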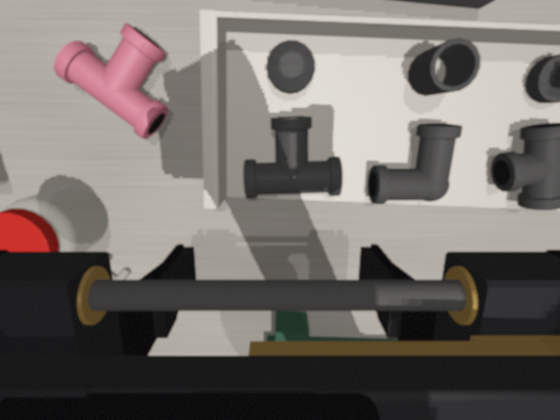

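The wrist view shows the tee run from (245,180) to (340,175) and the branch end at (292,120), with the cap at (291,67).

Run:
```python
from h import *
W,f=cloud('wrist'); V,U=np.mgrid[:420,:560]
r=(U>238)&(U<348)&(V>108)&(V<205)&(W[...,2]>.02)&(W[...,2]<.06)
run=r&(V>155); br=r&(V<150)
for n,m in(('run',run),('br',br)):
    p=W[m][:,:2]*1000; q=cv2.minAreaRect(p.astype(np.float32)); print(n,len(p),np.round(cv2.boxPoints(q)).tolist(),np.round(np.percentile(W[m][:,2],[5,50,95]),3))
print(np.round([W[180,245],W[176,340],W[176,292],W[122,292],W[140,292],W[67,291],W[185,212]],3).tolist())
```

```text
run 3522 [[617.0, 189.0], [621.0, 89.0], [665.0, 91.0], [660.0, 191.0]] [0.031 0.04  0.045]
br 1211 [[668.0, 162.0], [668.0, 121.0], [701.0, 121.0], [700.0, 162.0]] [0.031 0.04  0.045]
[[0.638, 0.186, 0.045], [0.643, 0.091, 0.045], [0.642, 0.139, 0.041], [0.695, 0.14, 0.046], [0.678, 0.14, 0.041], [0.744, 0.142, 0.038], [0.635, 0.217, 0.056]]
```

```bash
python3 -m creep '[[1,-2.4,1,0,0.01,-0.03,1],[0,-2.4,3,0,0,0,1],[0,0,4,0,0,0,1],[0,0,4,0,0,0,1],[0,0,1,0,0,0,1],[0,0,0,0,0,0,1]]'
```

```text
time_s: 2.95
tool_pos: [0.6749, 0.13, 0.1471]
tool_rot: [179.9, -0.5, -88.3]
force: [-0.1, 0.1, 1.0]
grip_width: 0.0866
```

```bash
python3 -m creep '[[-1.1,0.1,1,0,-0.008,0,1],[0,0,2,0,0,0,1],[0,0,1.5,0,0,0,1],[0,0,0,0,0,0,1]]'
```

```text
time_s: 3.35
tool_pos: [0.6764, 0.1425, 0.1072]
tool_rot: [-179.6, 0.1, -88.4]
force: [0.7, 0.5, -0.3]
grip_width: 0.0869
```

```bash
python3 -m creep '[[0.1,0.3,1,-0.007,0,0,1],[0,0,1,0,0,0,1],[0,0,0.8,0,0,0,1],[0,0,0,0,0,0,1],[0,0,0,0,0,0,0.2],[0,0,0,0,0,0,0.2],[0,0,0,0,0,0,0.2],[0,0,0,0,0,0,0.2],[0,0,0,0,0,0,0.2],[0,0,0,0,0,0,0.2]]' 30
```

```text
time_s: 4.35
tool_pos: [0.6756, 0.1427, 0.0814]
tool_rot: [-179.6, 0.2, -88.4]
force: [-0.5, 0.3, 0.2]
grip_width: 0.0471
```

```bash
python3 -m creep '[[0,0,0,0,0,0,0.2],[0,0,0,0,0,0,0.2],[0,0,0,0,0,0,0.2],[0,0,0,0,0,0,0.2],[0,0,0,0,0,0,0.2]]' 40
```

```text
time_s: 4.85
tool_pos: [0.6757, 0.1421, 0.0815]
tool_rot: [-179.6, 0.1, -88.4]
force: [0.4, -0.0, 0.3]
grip_width: 0.0331
```

```bash
python3 -m creep '[[0,0,-1,0,0,0,0.2],[0,0,-2,0,0,0,0.2],[0,0,-4,0,0,0,0.2],[0,0,-4,0,0,0,0.2],[0,4,0,0,0,0,0.2],[0,4,0,0,0,0,0.2],[0,4,0,0,0,0,0.2],[0,0,0,0,0,0,0.2]]'
python3 - <<'E'
from h import *
W,f=cloud('top'); snap('scene'); S,g=cloud('scene')
for W in (W,S):
  x,y,z=np.moveaxis(W,-1,0)
  # fence face: max x of points z .02-.045 by y bins away from jaws
  for a,b in((-.08,-.04),(-.03,.01),(.02,.06),(.06,.1)):
    m=(x>.38)&(x<.45)&(y>a)&(y<b)
    t=m&(z>.03)&(z<.05); s=m&(z>.01)&(z<.026)
    print('fence',a,t.sum(),np.round(np.percentile(x[t],[2,50,98]),4),s.sum(),np.round(np.median(x[s]),4) if s.sum() else '')
  m=(x>.442)&(x<.458)&(z>.034)&(z<.055)
  for a,b in((.09,.18),(-.16,-.07)):
    t=m&(y>a)&(y<b); print('jaw',t.sum(),np.round(np.percentile(y[t],[2,50,98]),4))
  t=(z>.03)&(z<.055)&(y>.09)&(y<.18)&(x>.38)&(x<.5); print('jawx',np.round(np.percentile(x[t],[1,99]),4))
E
```

```text
time_s: 5.65
tool_pos: [0.5474, 0.1392, 0.1923]
tool_rot: [179.8, 0.1, -88.3]
force: [0.7, 0.3, -4.4]
grip_width: 0.0332
fence -0.08 163 [0.3933 0.4061 0.4209] 13 0.3933
fence -0.03 159 [0.3944 0.4071 0.4215] 12 0.3943
fence 0.02 175 [0.3952 0.4086 0.4253] 14 0.3952
fence 0.06 176 [0.3961 0.4109 0.4262] 13 0.3961
jaw 88 [0.1205 0.1398 0.1588]
jaw 65 [-0.1233 -0.1097 -0.0962]
jawx [0.3966 0.461 ]
fence -0.08 108 [0.403  0.4153 0.4258] 62 0.4241
fence -0.03 109 [0.3988 0.416  0.4259] 63 0.4247
fence 0.02 118 [0.3996 0.418  0.4269] 57 0.4261
fence 0.06 21 [0.4101 0.424  0.4282] 41 0.4262
jaw 4 [0.1547 0.1556 0.1558]
jaw 49 [-0.1272 -0.112  -0.0979]
jawx [0.4236 0.4644]
```

```bash
python3 -m creep '[[3.5,2.8,0,0,0,0.025,0.2],[3.5,2.8,0,0,0,0.024,0.2],[0,0,3,0,0,0,0.2],[0,0,3,0,0,0,0.2],[0,0,0,0,0,0,0.2],[0,0,0,0,0,0,0.2]]'
```

```text
time_s: 6.3
tool_pos: [0.5, 0.0664, 0.1356]
tool_rot: [-179.4, 0.3, -91.3]
force: [0.3, 0.2, -2.5]
grip_width: 0.0328
```

```bash
python3 -m creep '[[0.3,0.8,0,-0.008,0.003,0,0.2],[0,0,2,0,0,0,0.2],[0,0,1.5,0,0,0,0.2],[0,0,0.5,0,0,0,0.2],[0,0,0,0,0,0,0.2]]'
python3 - <<'E'
from h import *
c=snap('scene'); cv2.imwrite('pics/s2.png',cv2.resize(c['frame'][130:300,200:420],None,fx=3.5,fy=3.5,interpolation=cv2.INTER_CUBIC)[:595,:770])
E
```

```text
time_s: 6.8
tool_pos: [0.4957, 0.0654, 0.0998]
tool_rot: [-179.4, 0.2, -91.2]
force: [-0.1, 0.1, -2.9]
grip_width: 0.0332
```

View pics/s2.png

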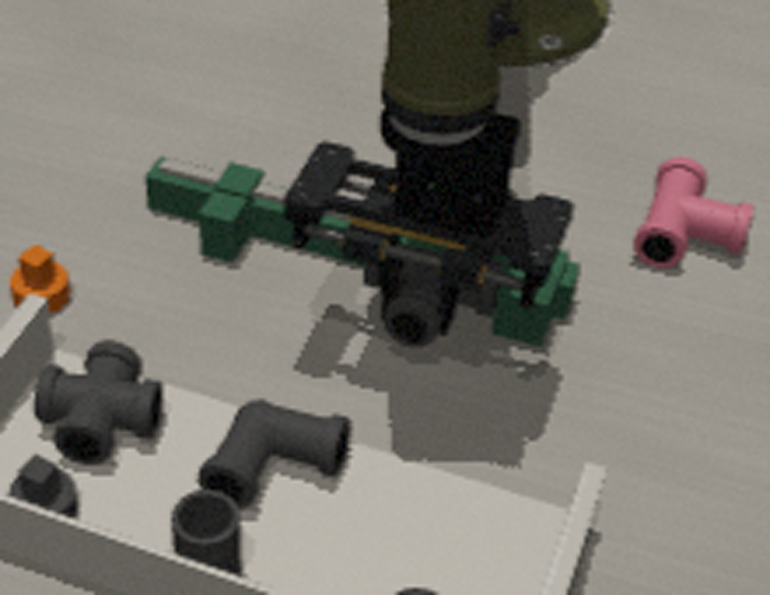

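The tee is held level, with its branch at crop pixel (408,318) towards the bin and the fixed jaw at (530,310) beyond its end. I'll lower it now.

```bash
python3 -m creep '[[0,0,1.5,-0.01,0,0,0.2],[0,0,0.6,0,0,0,0.2],[0,0,0,0,0,0,0.2],[0,0,0,0,0,0,0.2]]'
```

```text
time_s: 7.25
tool_pos: [0.4982, 0.0656, 0.0814]
tool_rot: [-179.7, 0.1, -91.1]
force: [-0.3, -0.3, -3.7]
grip_width: 0.0331
```

```bash
python3 -m creep '[[0,0.5,0.25,0,0,0,0.2],[0,0.5,0.1,0,0,0,0.2],[0,0.3,0,0,0,0,0.2],[0,0,0,0,0,0,0.2]]'
```

```text
time_s: 7.65
tool_pos: [0.4854, 0.0656, 0.0793]
tool_rot: [-179.5, 0.1, -91.2]
force: [1.0, 0.7, -4.3]
grip_width: 0.0332
```

```bash
python3 -m creep '[[0,0.2,0.1,0,0,0,0.2],[0,0.2,0,0,0,0,0.2],[0,0,0,0,0,0,0.2]]'; python3 -m creep '[[0,0.2,0,0,0,0,0.2],[0,0,0,0,0,0,0.2]]'
```

```text
time_s: 7.95
tool_pos: [0.4848, 0.0654, 0.0801]
tool_rot: [-179.0, 0.1, -91.2]
force: [1.2, 0.2, -4.6]
grip_width: 0.033
time_s: 8.15
tool_pos: [0.4845, 0.0653, 0.0808]
tool_rot: [-178.8, 0.2, -91.3]
force: [1.5, -0.4, -5.6]
grip_width: 0.0335
```

```bash
python3 -m creep '[[0,0,0.2,-0.02,0,0,0.2],[0,0,0.1,0,0,0,0.2]]'; python3 -m creep '[[0,0.4,0.1,0,0,0,0.2],[0,0,0,0,0,0,0.2]]'
```

```text
time_s: 8.35
tool_pos: [0.4856, 0.0653, 0.0783]
tool_rot: [-179.9, 0.2, -91.3]
force: [0.6, -1.0, 4.2]
grip_width: 0.033
time_s: 8.55
tool_pos: [0.4852, 0.0652, 0.0789]
tool_rot: [-179.4, 0.2, -91.3]
force: [0.1, 0.8, -3.6]
grip_width: 0.033
```

```bash
python3 -m creep '[[0,0.8,0.05,0,0,0,0.2]]';python3 -m creep '[[0,0.8,0.05,-0.01,0,0,0.2]]'
```

```text
time_s: 8.65
tool_pos: [0.483, 0.0644, 0.0802]
tool_rot: [-178.7, 0.3, -91.4]
force: [24.3, -5.2, -3.7]
grip_width: 0.0332
time_s: 8.75
tool_pos: [0.4823, 0.0642, 0.0824]
tool_rot: [-178.2, 0.4, -91.4]
force: [21.0, -0.9, -7.5]
grip_width: 0.0334
```

```bash
python3 -m creep '[[0,0,0.4,-0.03,0,0,0.2],[0,0.1,0.15,-0.005,0,0,0.2],[0,0.1,0,0,0,0,0.2]]'
```

```text
time_s: 9.05
tool_pos: [0.4839, 0.0643, 0.0792]
tool_rot: [-179.7, 0.4, -91.3]
force: [6.4, -1.3, -0.8]
grip_width: 0.0331
```

```bash
python3 -m creep '[[0,0,0,0,0,0,0.7],[0,0,0,0,0,0,0.7],[0,0,0,0,0,0,0.7],[0,0,0,0,0,0,0.7],[0,0,0,0,0,0,0.7]]'; python3 -m creep '[[0,0,-2,0,0,0,0.7],[0,0,-3,0,0,0,0.7],[0,0,-3,0,0,0,0.7],[0,-4,-3,0,0,0,0.7],[0,-4,0,0,0,0,0],[0,-4,0,0,0,0,0],[0,0,0,0,0,0,0]]'
python3 - <<'E'
from h import *
c=snap('scene'); cv2.imwrite('pics/s3.png',cv2.resize(c['frame'][130:300,200:420],None,fx=3.5,fy=3.5,interpolation=cv2.INTER_CUBIC)[:595,:770])
E
```

```text
time_s: 9.55
tool_pos: [0.4782, 0.0651, 0.0773]
tool_rot: [179.6, 0.3, -91.2]
force: [1.5, -0.1, 1.2]
grip_width: 0.0594
time_s: 10.25
tool_pos: [0.5962, 0.0614, 0.1836]
tool_rot: [178.9, 0.2, -91.2]
force: [0.2, 0.2, -0.1]
grip_width: 0.0445
```

View pics/s3.png

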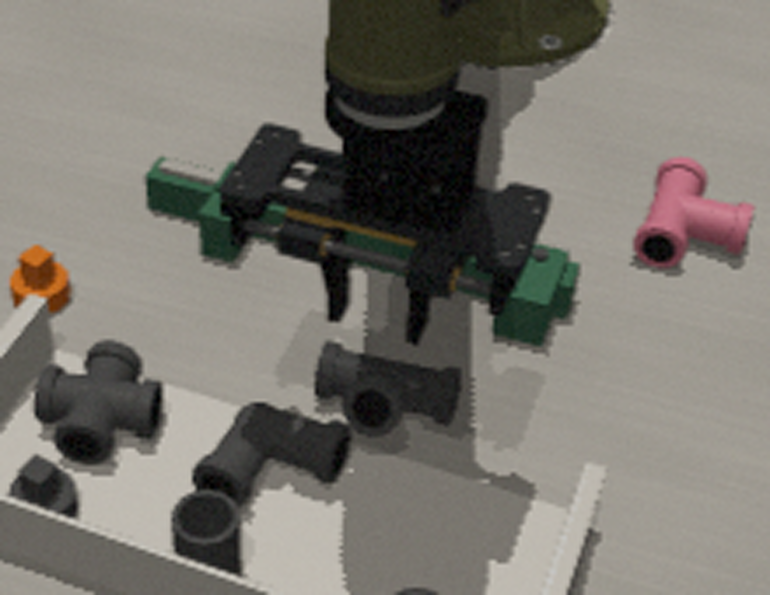

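The tee is no longer at the fence: it sits at about crop pixel (390,390), in front of the bin. I'll measure where it is now.

Run:
```python
from h import *
S,g=cloud('scene')
def at(u,v): return np.round(S[int(130+v/3.5),int(200+u/3.5)],3).tolist()
for p in((340,355),(450,385),(390,375),(370,385),(335,300),(415,330)): print(p,at(*p))
snap('wrist','w2.png')
```

```text
(340, 355) [0.559, 0.026, 0.035]
(450, 385) [0.566, 0.108, 0.041]
(390, 375) [0.581, 0.069, 0.051]
(370, 385) [0.61, 0.062, 0.067]
(335, 300) [0.604, 0.033, 0.133]
(415, 330) [0.604, 0.089, 0.124]
```

View pics/w2.png

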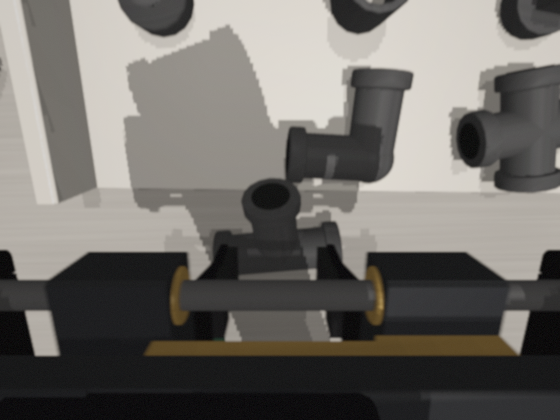

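The branch now seems to point up at an angle (tip at z≈0.067, near (272,195) in the wrist view), so the tee may still be falling. I'll let it settle and measure again.

```bash
python3 -m creep '[[0,2,-4,0,0,0,0.6],[0,2,-4,0,0,0,0.6],[0,2,-2,0,0,0,0.6],[0,2,0,0,0,0,0.6],[0,2,0,0,0,0,0.6]]'
python3 - <<'E'
from h import *
snap('scene'); S,g=cloud('scene')
c=snap('wrist','w3.png')
a=cv2.resize(g[130:300,200:420],(560,432)); cv2.imwrite('pics/both.png',cv2.resize(np.vstack([a,c['frame'][:400]]),(404,600)))
E
```

```text
time_s: 10.85
tool_pos: [0.4852, 0.0658, 0.2857]
tool_rot: [178.0, 0.1, -90.9]
force: [-0.3, 0.3, 0.8]
grip_width: 0.0517
```

View pics/both.png

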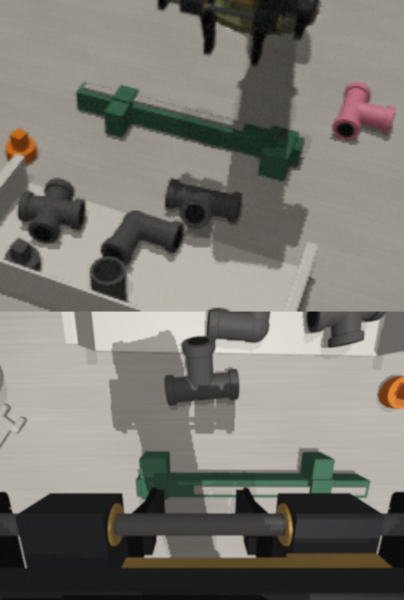

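The tee has come to rest flat on the bench just in front of the bin, branch still towards the bin, with the run near (200,385) in the lower picture. It's upright and can be grasped again.

Run:
```python
from h import *
W,f=cloud('wrist'); x,y,z=np.moveaxis(W,-1,0); V,U=np.mgrid[:420,:560]
hsv=cv2.cvtColor(f,cv2.COLOR_BGR2HSV)
dark=(hsv[...,2]<110)&(z>.022)&(z<.06)&(x>.5)&(x<.68)
n,l,s,c=cv2.connectedComponentsWithStats(dark.astype(np.uint8))
for i in range(1,n):
    if s[i,4]<300: continue
    m=l==i; p=W[m]; print(s[i],np.round(np.percentile(p,[1,50,99],axis=0),3).tolist())
    ru=m&(x<.585)
    if ru.sum()>200: print('run',np.round(cv2.boxPoints(cv2.minAreaRect((W[ru][:,:2]*1000).astype(np.float32)))).tolist()); b=m&(x>.59); print('br',np.round(cv2.boxPoints(cv2.minAreaRect((W[b][:,:2]*1000).astype(np.float32)))).tolist(),np.round(np.percentile(W[b][:,2],[50,95]),3))
for a,b in((-.06,-.03),(-.02,.01),(.02,.05),(.06,.1)):
    t=(y>a)&(y<b)&(z>.028)&(z<.045)&(x>.38)&(x<.47); print('fence',t.sum(),np.round(np.percentile(x[t],[95,99]),4) if t.sum() else '')
for a,b in((.09,.18),(-.16,-.07)):
    t=(x>.44)&(x<.47)&(z>.036)&(z<.055)&(y>a)&(y<b); print('jaw',t.sum(),np.round(np.percentile(W[t],[1,99],axis=0),4).tolist() if t.sum() else '')
```

```text
[ 227    0  147  131 8378] [[0.542, -0.019, 0.025], [0.586, 0.047, 0.039], [0.647, 0.111, 0.059]]
run [[535.0, 112.0], [543.0, 13.0], [589.0, 16.0], [582.0, 115.0]]
br [[590.0, 87.0], [590.0, -23.0], [650.0, -23.0], [649.0, 87.0]] [0.039 0.057]
[ 431    0  105   50 3032] [[0.609, -0.161, 0.023], [0.633, -0.114, 0.039], [0.646, -0.079, 0.046]]
[536   0  24  57 969] [[0.601, -0.189, 0.022], [0.62, -0.187, 0.033], [0.647, -0.186, 0.049]]
fence 675 [0.4238 0.4242]
fence 495 [0.4245 0.425 ]
fence 732 [0.4254 0.4258]
fence 979 [0.4262 0.4267]
jaw 917 [[0.4404, 0.1166, 0.0366], [0.4637, 0.1559, 0.0474]]
jaw 623 [[0.4403, -0.1268, 0.0369], [0.4593, -0.0974, 0.0473]]
```

Run:
```python
from h import *
W,f=cloud('wrist'); x,y,z=np.moveaxis(W,-1,0)
for a in np.arange(-.03,.12,.01):
    t=(y>a)&(y<a+.01)&(z>.02)&(z<.06)&(x>.585)&(x<.70); print(round(a,3),t.sum(),np.round(np.percentile(x[t],[1,50,99]),3) if t.sum()>5 else '')
cv2.imwrite('pics/w3c.png',cv2.resize(f[0:130,180:330],(750,600)[:2] and (690,598),interpolation=cv2.INTER_CUBIC))
```

```text
-0.03 84 [0.623 0.635 0.649]
-0.02 392 [0.616 0.632 0.647]
-0.01 486 [0.616 0.63  0.647]
0.0 456 [0.618 0.631 0.649]
0.01 445 [0.618 0.632 0.649]
0.02 432 [0.619 0.633 0.648]
0.03 422 [0.62  0.633 0.648]
0.04 494 [0.59  0.63  0.647]
0.05 516 [0.585 0.618 0.648]
0.06 252 [0.585 0.594 0.623]
0.07 250 [0.585 0.594 0.621]
0.08 164 [0.586 0.605 0.619]
0.09 0 
0.1 0 
0.11 0
```

View pics/w3c.png

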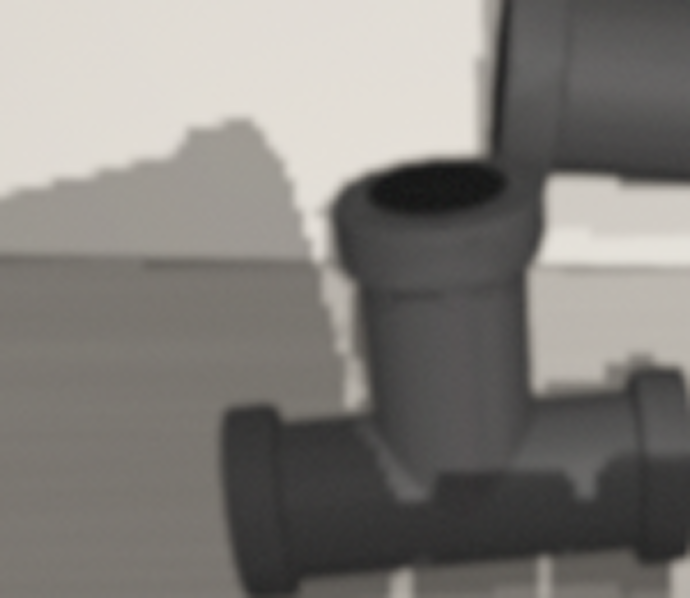

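The tee's branch rests at a slight upward tilt by the bin's front edge, about level with the elbow. There's room to straddle the neck, so I'll do that and drag the tee along the bench to the fence without lifting it.

```bash
python3 -m creep '[[0,-4,0,0.035,0,0,1],[0,-3.3,0,0,0,0,1],[0,-3.3,0,0,0,0,1],[0,0,4,0,0,0,1],[0,0,3,0,0,0,1],[0,0,3,0,0,0,1],[0,0,2,0,0,0,1],[0,0,0,0,0,0,1]]'
```

```text
time_s: 11.75
tool_pos: [0.5896, 0.0645, 0.159]
tool_rot: [-179.9, -0.3, -90.8]
force: [-0.6, -0.4, 0.5]
grip_width: 0.0868
```

```bash
python3 -m creep '[[-0.2,0,2.5,0,0,0,1],[0,0,2.5,0,0,0,1],[0,0,2,0,0,0,1],[0,0,0.8,0,0,0,1],[0,0,0,0,0,0,1]]'
```

```text
time_s: 12.25
tool_pos: [0.5934, 0.067, 0.0849]
tool_rot: [-179.3, -0.3, -90.8]
force: [-0.1, -0.7, 0.8]
grip_width: 0.0874
```

```bash
python3 -m creep '[[0,0,0.3,-0.01,0.005,0,0.48],[0,0,0.1,0,0,0,0.48],[0,0,0,0,0,0,0.48],[0,0,0,0,0,0,0.48],[0,0,0,0,0,0,0.48],[0,0,0,0,0,0,0.48],[0,0,0,0,0,0,0.48],[0,0.5,0,0,0,0,0.48],[0,1,0,0,0,0,0.48],[0,1.5,0,0,0,0,0.48]]' 10; python3 -m creep '[[0,1.5,0,0,0,0,0.48],[0,1.5,0,0,0,0,0.48],[0,1,0,0,0,0,0.48],[0,0,0,0,0,0,0.48]]'
```

```text
time_s: 13.25
tool_pos: [0.5654, 0.0675, 0.0848]
tool_rot: [-179.5, -0.6, -90.9]
force: [1.0, 0.0, -1.0]
grip_width: 0.0418
time_s: 13.65
tool_pos: [0.521, 0.0682, 0.0844]
tool_rot: [-179.4, -0.7, -90.8]
force: [2.0, -1.4, -1.0]
grip_width: 0.0419
```

```bash
python3 -m creep '[[0.5,0.5,0.2,-0.01,0.01,0,0.48],[0.4,0.5,0.1,0,0,0,0.48],[0,0.5,0,0,0,0,0.48],[0,0,0,0,0,0,0.48]]'
python3 - <<'E'
from h import *
snap('scene'); S,g=cloud('scene'); snap('top'); 
cv2.imwrite('pics/s5.png',cv2.resize(g[130:300,200:420],None,fx=3.5,fy=3.5,interpolation=cv2.INTER_CUBIC)[:595,:770])
x,y,z=np.moveaxis(S,-1,0); hsv=cv2.cvtColor(g,cv2.COLOR_BGR2HSV)
t=(hsv[...,1]<60)&(z>.02)&(z<.047)&(x>.43)&(x<.6)&(y>-.02)&(y<.118); print(t.sum(),np.round(np.percentile(S[t],[1,50,99],axis=0),3).tolist())
E
```

```text
time_s: 14.05
tool_pos: [0.5066, 0.0589, 0.082]
tool_rot: [-179.9, -1.2, -90.8]
force: [0.3, 0.3, -0.1]
grip_width: 0.0419
383 [[0.479, 0.009, 0.021], [0.506, 0.06, 0.034], [0.542, 0.107, 0.043]]
```

View pics/s5.png

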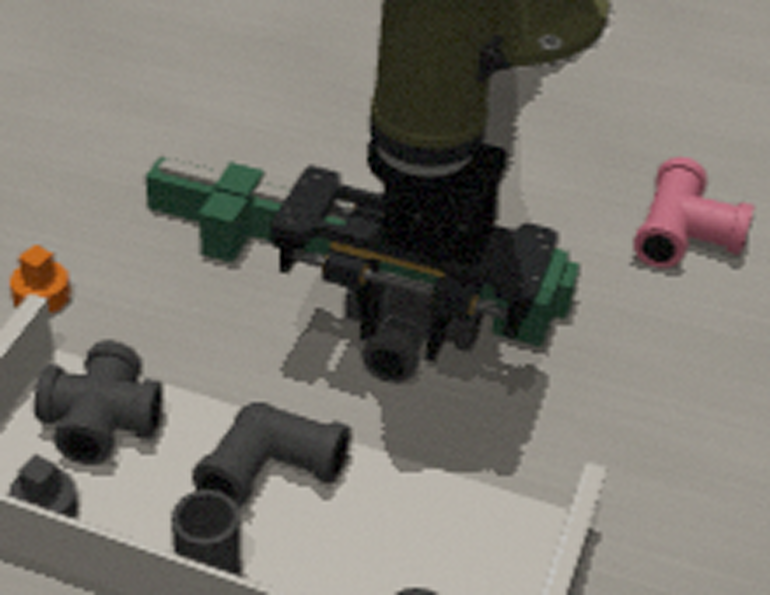

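The tee is flat and following the fingers: branch end at (390,360), run spanning y 0.009–0.107, between the jaws. I'll keep pulling until it meets the fence.

```bash
python3 -m creep '[[0,0.8,0,0,0.02,0.005,0.48],[0,0.8,0,0,0,0,0.48],[0,0.8,0,0,0,0,0.48]]';python3 -m creep '[[0,0.8,0,0,0,0,0.48],[0,0.6,0,0,0,0,0.48]]'
```

```text
time_s: 14.45
tool_pos: [0.4832, 0.0596, 0.0822]
tool_rot: [-179.7, -2.4, -91.2]
force: [2.7, -0.3, 0.6]
grip_width: 0.0413
time_s: 14.65
tool_pos: [0.4734, 0.06, 0.0841]
tool_rot: [-178.8, -2.3, -91.1]
force: [21.1, -3.6, -2.4]
grip_width: 0.0419
```

```bash
python3 -m creep '[[0,-0.6,0,-0.02,-0.03,0,0.48],[0,-0.2,0,0,-0.01,0,0.75],[0,0,0,0,0,0,0.75],[0,0,0,0,0,0,0.75],[0,0,0,0,0,0,0.75],[0,0,0,0,0,0,0.75],[0,0,0,0,0,0,0.75]]'
```

```text
time_s: 15.35
tool_pos: [0.4786, 0.0593, 0.0846]
tool_rot: [-180.0, -0.2, -91.0]
force: [0.9, -0.7, 0.4]
grip_width: 0.0593
```

```bash
python3 -m creep '[[0,-0.6,0,0,0,0,0.9],[0,0,0,0,0,0,0.9],[0,0,0,0,0,0,0.9]]'; python3 -m creep '[[0,-0.2,-1,0,0,0,0.9],[0,0,-1,0,0,0,0.9],[0,0,-1,0,0,0,0.9]]'
```

```text
time_s: 15.65
tool_pos: [0.4827, 0.0616, 0.0843]
tool_rot: [179.7, -0.1, -91.0]
force: [-1.2, 2.1, 1.5]
grip_width: 0.075
time_s: 15.95
tool_pos: [0.4833, 0.0614, 0.1145]
tool_rot: [179.4, -0.1, -90.9]
force: [-0.6, -0.2, 0.6]
grip_width: 0.0782
```

```bash
python3 -m creep '[[0,0,-3,0.01,0,0,0.9],[0,0,-3,0,0,0,0.9],[4,0.7,0,0,0,0,0],[4,0.7,0,0,0,0,0],[4,0.7,0,0,0,0,0],[4,0.7,0,0,0,0,0],[4,0.7,0,0,0,0,0],[2.6,0,0,0,0,0,0],[0,0,0,0,0,0,0],[0,0,0,0,0,0,0]]'
python3 - <<'E'
from h import *
snap('scene'); S,g=cloud('scene')
x,y,z=np.moveaxis(S,-1,0); hsv=cv2.cvtColor(g,cv2.COLOR_BGR2HSV)
t=(hsv[...,1]<60)&(z>.015)&(z<.047)&(x>.43)&(x<.56)&(y>-.02)&(y<.118); print(t.sum(),np.round(np.percentile(S[t],[1,50,99],axis=0),3).tolist())
cv2.imwrite('pics/s6.png',cv2.resize(g[130:300,200:420],None,fx=3.5,fy=3.5,interpolation=cv2.INTER_CUBIC)[:595,:770])
E
```

```text
time_s: 16.95
tool_pos: [0.4457, -0.1749, 0.1905]
tool_rot: [-179.1, -0.6, -90.9]
force: [-0.4, -0.2, 0.2]
grip_width: 0.0223
626 [[0.442, 0.004, 0.016], [0.467, 0.057, 0.034], [0.515, 0.103, 0.043]]
```

View pics/s6.png

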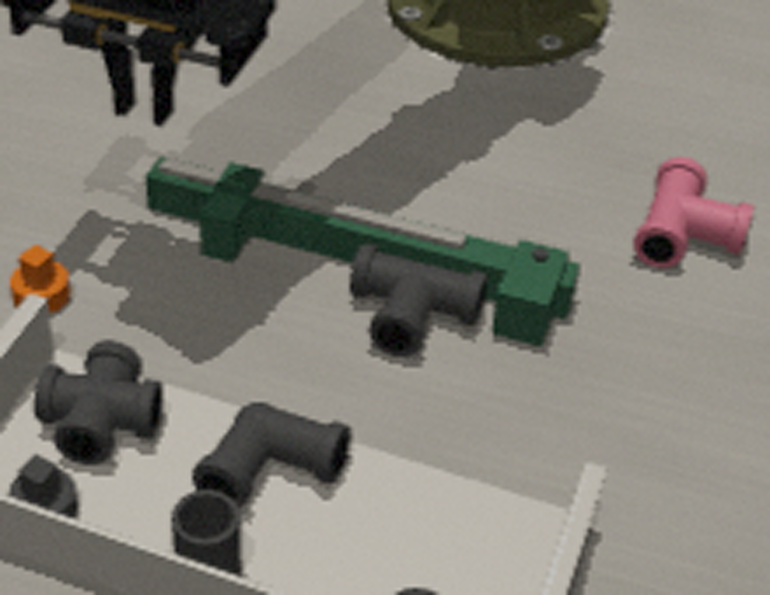

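The tee lies flush along the fence, branch end at (397,335), a small gap short of the fixed jaw. Next I'll take the closed fingers down behind the sliding jaw.

```bash
python3 -m creep '[[0,0,2,-0.012,-0.01,0,0],[0,0,3,0,0,0,0],[0,0,3,0,0,0,0],[0,0,2.5,0,0,0,0],[0,0,0,0,0,0,0]]' 20
```

```text
time_s: 17.5
tool_pos: [0.45, -0.1691, 0.086]
tool_rot: [-179.5, -0.2, -90.2]
force: [-0.6, -0.3, -0.2]
grip_width: 0.0005
```

```bash
python3 -m creep '[[-1.5,0.2,0.3,-0.008,0,0,0],[-1.5,0,0,0,0,0,0],[-1.5,0,0,0,0,0,0],[-1.5,0,0,0,0,0,0],[-1.5,0,0,0,0,0,0],[-1.5,0,0,0,0,0,0]]'
```

```text
time_s: 18.1
tool_pos: [0.4508, -0.0781, 0.0891]
tool_rot: [-179.6, -0.8, -90.0]
force: [0.2, -4.0, -1.8]
grip_width: 0.0006
```

```bash
python3 -m creep '[[-1.2,0,0,0,0,0,0],[-1.2,0,0,0,0,0,0]]'
```

```text
time_s: 18.3
tool_pos: [0.4515, -0.0532, 0.091]
tool_rot: [-179.4, -1.0, -89.9]
force: [-0.6, -3.7, -1.8]
grip_width: 0.0007
```

```bash
python3 -m creep '[[-0.6,0.2,0.6,-0.008,-0.015,0.01,0],[-0.6,0.1,0.2,0,0,0,0],[-0.6,0,0.1,0,0,0,0]]'; python3 -m creep '[[-0.5,0,0,0,0,0,0],[-0.5,0,0,0,0,0,0]]'
```

```text
time_s: 18.6
tool_pos: [0.451, -0.0342, 0.084]
tool_rot: [-179.6, -0.2, -90.5]
force: [-0.8, -6.4, 4.6]
grip_width: 0.0
time_s: 18.8
tool_pos: [0.4512, -0.0252, 0.0841]
tool_rot: [-179.6, -0.4, -90.6]
force: [0.7, -10.8, 2.7]
grip_width: 0.0003
```

```bash
python3 -m creep '[[-0.4,0,0,0,0,0,0],[-0.4,0,0,0,0,0,0]]'; python3 -m creep '[[-0.4,0,0.1,0,0,0,0],[-0.4,0,0.1,0,0,0,0]]'
```

```text
time_s: 19.0
tool_pos: [0.4512, -0.0247, 0.0842]
tool_rot: [-179.6, -1.0, -90.8]
force: [-0.6, -14.1, 4.2]
grip_width: 0.0004
time_s: 19.2
tool_pos: [0.4515, -0.0244, 0.0836]
tool_rot: [-179.7, -1.6, -91.1]
force: [-3.8, -13.0, 14.1]
grip_width: 0.0003
```

```bash
python3 -m creep '[[-0.6,0,-0.1,0,-0.02,-0.01,0],[-0.6,0,0,0,0,0,0]]'; python3 -m creep '[[1,0,-0.3,0,0,0,0],[2,0,0,0,0,0,0],[2,0,-1,0,0,0,0],[0,0,-4,0,0,0,0],[0,0,-4,0,0,0,0],[4,0,-4,0,0,0,0],[4,0,0,0,0,0,0],[4,0,0,0,0,0,0],[0,0,0,0,0,0,0]]'
python3 - <<'E'
from h import *
snap('scene'); S,g=cloud('scene'); snap('top'); T,ft=cloud('top')
for S,gg in((S,g),(T,ft)):
  x,y,z=np.moveaxis(S,-1,0); hsv=cv2.cvtColor(gg,cv2.COLOR_BGR2HSV)
  t=(hsv[...,1]<60)&(z>.015)&(z<.047)&(x>.43)&(x<.56)&(y>-.02)&(y<.13); print(t.sum(),np.round(np.percentile(S[t],[1,50,99],axis=0),3).tolist())
  t=(hsv[...,1]>70)&(x>.442)&(x<.458)&(z>.034)&(z<.055)&(y>-.15)&(y<.1); print('jaw',np.round(np.percentile(S[t],[1,99],axis=0),3).tolist())
cv2.imwrite('pics/s7.png',cv2.resize(g[130:300,200:420],None,fx=3.5,fy=3.5,interpolation=cv2.INTER_CUBIC)[:595,:770])
E
```

```text
time_s: 19.4
tool_pos: [0.4514, -0.0244, 0.0841]
tool_rot: [-179.8, -1.3, -90.9]
force: [-0.3, -17.4, 3.8]
grip_width: 0.0005
time_s: 20.3
tool_pos: [0.4479, -0.1858, 0.2173]
tool_rot: [180.0, -0.5, -90.6]
force: [-0.4, -0.5, 0.8]
grip_width: 0.0005
629 [[0.443, 0.013, 0.016], [0.469, 0.067, 0.035], [0.517, 0.114, 0.043]]
jaw [[0.443, -0.014, 0.042], [0.458, 0.015, 0.048]]
736 [[0.433, -0.01, 0.021], [0.458, 0.067, 0.037], [0.512, 0.119, 0.046]]
jaw [[0.442, -0.005, 0.041], [0.453, 0.014, 0.052]]
```

View pics/s7.png

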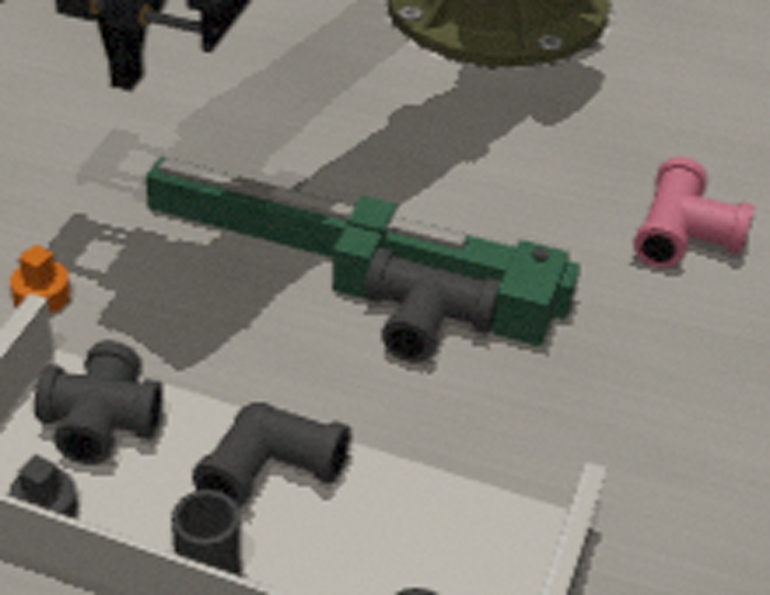

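The tee is nipped end to end between the sliding jaw (360,255) and the fixed jaw (530,300), with the branch pointing away from the fence. I'll make one numeric check of flushness.

Run:
```python
from h import *
S,g=cloud('scene'); x,y,z=np.moveaxis(S,-1,0); hsv=cv2.cvtColor(g,cv2.COLOR_BGR2HSV)
for a,b in((.017,.027),(.028,.045),(.088,.1),(.104,.114)):
    t=(hsv[...,1]<60)&(z>.036)&(z<.05)&(x>.42)&(x<.49)&(y>a)&(y<b); u=(z>.012)&(z<.03)&(hsv[...,1]<60)&(x>.45)&(x<.49)&(y>a)&(y<b)
    print(a,t.sum(),np.round(np.median(x[t]),4),'front',u.sum(),np.round(np.percentile(x[u],95),4) if u.sum() else '')
```

```text
0.017 28 0.4552 front 21 0.4737
0.028 21 0.454 front 31 0.4706
0.088 16 0.4579 front 25 0.4728
0.104 28 0.4595 front 17 0.4775
```

Front edges suggest the +y end may stand off the fence by about 2 mm, which is near the noise. The wrist camera will measure it better.

```bash
python3 -m creep '[[0,0,-3,0,0,0,0],[-4,0,-3,0,0,0,0],[-5,0,0,0,0,0,0],[-5,0,0,0,0,0,0],[-5,0,0,0,0,0,0],[-4,0,0,0,0,0,0],[0,0,0,0,0,0,0],[0,0,0,0,0,0,0]]'
python3 - <<'E'
from h import *
c=snap('wrist'); W,f=cloud('wrist'); x,y,z=np.moveaxis(W,-1,0); hsv=cv2.cvtColor(f,cv2.COLOR_BGR2HSV)
k=(hsv[...,1]<60)&(x>.42)&(x<.49)
for a,b in((.017,.026),(.03,.045),(.088,.1),(.106,.115)):
    t=k&(z>.02)&(z<.05)&(y>a)&(y<b); tt=t&(z>np.percentile(z[t],85)) if t.any() else t
    print(a,t.sum(),np.round([np.percentile(x[t],1),np.percentile(x[t],99),np.median(x[tt])],4) if t.any() else '')
for a,b in((-.12,-.09),(-.06,-.03),(.03,.045),(.06,.07),(.09,.1)):
    t=(z>.028)&(z<.045)&(hsv[...,1]>70)&(x>.38)&(x<.44)&(y>a)&(y<b); print('fence',a,t.sum(),np.round(np.percentile(x[t],98),4) if t.sum() else '')
cv2.imwrite('pics/w8.png',f)
E
```

```text
time_s: 21.2
tool_pos: [0.4442, 0.0695, 0.2743]
tool_rot: [179.5, 0.4, -89.2]
force: [-0.5, -0.1, -0.0]
grip_width: 0.0006
0.017 347 [0.4321 0.472  0.4521]
0.03 481 [0.4368 0.4688 0.4518]
0.088 386 [0.4381 0.4708 0.454 ]
0.106 351 [0.4364 0.475  0.4554]
fence -0.12 356 0.4229
fence -0.06 361 0.4241
fence 0.03 177 0.4257
fence 0.06 118 0.4261
fence 0.09 275 0.4267
```

View pics/w8.png

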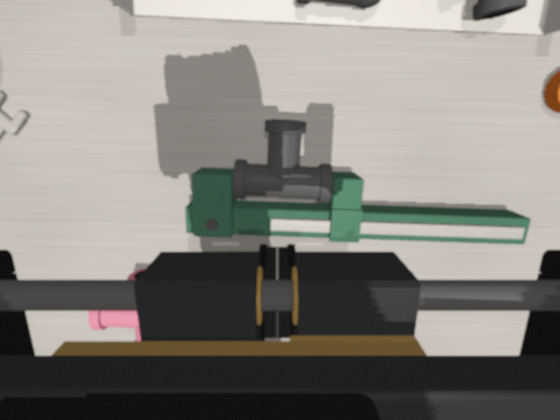

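The picture shows the tee nipped, but the collar's front edge is about 46–49 mm from the fence instead of 42. That suggests a gap of several mm, with about 1° of yaw. I'll push the branch end towards the fence with closed fingers, then press the jaw again.

```bash
python3 -m creep '[[0,-4,0,0.008,0,0.012,0],[0,-4,0,0,0,0.012,0],[0,-3.8,0,0,0,0.012,0],[0,0,4,0,0,0,0],[0,0,4,0,0,0,0],[0,0,4,0,0,0,0],[0,0,3,0,0,0,0],[0,0,2,0,0,0,0],[0,0,0,0,0,0,0]]'
```

```text
time_s: 22.15
tool_pos: [0.5658, 0.0608, 0.093]
tool_rot: [179.6, 0.3, -92.3]
force: [-0.7, -0.8, 0.3]
grip_width: 0.0007
```

```bash
python3 -m creep '[[-0.4,1,0.8,0,0,-0.02,0],[0,1,0,0,0,0,0],[0,0.8,0,0,0,0,0],[0,0.4,0,0,0,0,0]]';python3 -m creep '[[0,0.5,0,0,0,0,0],[0,0.4,0,0,0,0,0]]'
```

```text
time_s: 22.55
tool_pos: [0.5339, 0.0633, 0.0869]
tool_rot: [179.7, 0.3, -91.4]
force: [-0.2, -0.7, 0.4]
grip_width: 0.001
time_s: 22.75
tool_pos: [0.5258, 0.0632, 0.0889]
tool_rot: [179.9, 0.3, -91.5]
force: [2.8, 0.2, 0.3]
grip_width: 0.0006
```

```bash
python3 -m creep '[[0,0.5,0,0,0,0,0],[0,0.4,0,0,0,0,0]]';python3 -m creep '[[0,0.5,0,0,0,0,0],[0,0.4,0,0,0,0,0]]'
```

```text
time_s: 22.95
tool_pos: [0.5196, 0.0642, 0.091]
tool_rot: [-179.5, 0.4, -91.5]
force: [7.8, 1.4, -1.5]
grip_width: 0.0006
time_s: 23.15
tool_pos: [0.5181, 0.0642, 0.0944]
tool_rot: [-178.4, 0.5, -91.5]
force: [6.7, -1.3, -0.5]
grip_width: 0.0005
```

```bash
python3 -m creep '[[0,0.3,0.8,-0.03,0,0,0],[0,0.5,0.2,0,0,0,0]]';python3 -m creep '[[0,0.8,0.1,-0.01,0,0,0]]';python3 -m creep '[[0,0.8,0.1,-0.01,0,0,0]]'
```

```text
time_s: 23.35
tool_pos: [0.5192, 0.0641, 0.0889]
tool_rot: [-178.9, 0.6, -91.5]
force: [8.8, -0.4, -0.5]
grip_width: 0.0002
time_s: 23.45
tool_pos: [0.5183, 0.064, 0.0908]
tool_rot: [-178.5, 0.7, -91.5]
force: [17.3, -0.9, 0.9]
grip_width: 0.0006
time_s: 23.55
tool_pos: [0.5177, 0.0639, 0.093]
tool_rot: [-178.1, 0.8, -91.5]
force: [15.0, -0.6, -1.1]
grip_width: 0.0004
```

Seated with 17 N and no further travel. Now I'll back off, lift and measure again.

```bash
python3 -m creep '[[0,-2,0,0.03,0,0,0],[0,-3,0,0,0,0,0],[0,0,-4,0,0,0,0],[0,0,-4,0,0,0,0],[0,0,-4,0,0,0,0],[0,0,-4,0,0,0,0],[0,0,-3,0,0,0,0],[0,4,0,0,0,0,0],[0,4,0,0,0,0,0],[0,4,0,0,0,0,0],[0,0,0,0,0,-0.03,0],[0,0,0,0,0,0,0]]'
python3 - <<'E'
from h import *
c=snap('wrist'); W,f=cloud('wrist'); x,y,z=np.moveaxis(W,-1,0); hsv=cv2.cvtColor(f,cv2.COLOR_BGR2HSV)
k=(hsv[...,1]<60)&(x>.42)&(x<.49)
for a,b in((.017,.026),(.03,.045),(.088,.1),(.106,.115)):
    t=k&(z>.02)&(z<.05)&(y>a)&(y<b); tt=t&(z>np.percentile(z[t],85)) if t.any() else t
    print(a,t.sum(),np.round([np.percentile(x[t],1),np.percentile(x[t],99),np.median(x[tt])],4) if t.any() else '')
for a,b in((-.06,-.03),(.03,.045),(.09,.1)):
    t=(z>.028)&(z<.045)&(hsv[...,1]>70)&(x>.38)&(x<.44)&(y>a)&(y<b); print('fence',a,t.sum(),np.round(np.percentile(x[t],98),4) if t.sum() else '')
t=(z>.036)&(z<.055)&(hsv[...,1]>70)&(x>.44)&(x<.459)
for a,b in((-.03,.06),(.09,.18)):
    m=t&(y>a)&(y<b); print('jaw',np.round(np.percentile(y[m],[1,99]),4))
E
```

```text
time_s: 24.75
tool_pos: [0.4278, 0.0625, 0.2806]
tool_rot: [-177.5, 0.8, -89.8]
force: [0.5, -0.2, 0.8]
grip_width: 0.0003
0.017 342 [0.4251 0.4685 0.4481]
0.03 460 [0.4331 0.4647 0.4483]
0.088 371 [0.4338 0.4661 0.4491]
0.106 342 [0.4308 0.4702 0.4496]
fence -0.06 365 0.424
fence 0.03 172 0.4256
fence 0.09 254 0.4265
jaw [-0.0118  0.0158]
jaw [0.1169 0.1538]
```

The tee is now flush: its axis is 22.6 mm from the fence against 21 nominal, and its slope equals the fence's. I'll press the jaw once more to be sure it nips.

```bash
python3 -m creep '[[4,-1,0,-0.04,0.01,0,0],[5,-1,0,0,0,0,0],[4.3,0,0,0,0,0.01,0],[0,0,4,0,0,0.01,0],[0,0,4,0,0,0,0],[0,0,4,0,0,0,0],[0,0,4,0,0,0,0],[0,0,2,0,0,0,0],[0,0,0,0,0,0,0]]'
```

```text
time_s: 25.7
tool_pos: [0.4544, -0.0736, 0.0922]
tool_rot: [180.0, 0.7, -91.3]
force: [0.4, -0.3, 0.1]
grip_width: 0.0
```

```bash
python3 -m creep '[[-1.2,0.4,0.8,0,0.01,0,0],[-1.4,0,0,0,0,0,0],[-1.2,0,0,0,0,0,0],[-0.5,0,0,0,0,0,0]]'; python3 -m creep '[[-0.5,0,0,0,0,0,0],[-0.5,0,0,0,0,0,0]]'
```

```text
time_s: 26.1
tool_pos: [0.4539, -0.0294, 0.0856]
tool_rot: [179.9, 0.3, -91.5]
force: [0.3, -0.0, -0.7]
grip_width: 0.0003
time_s: 26.3
tool_pos: [0.4546, -0.0244, 0.0863]
tool_rot: [180.0, -0.2, -91.5]
force: [0.9, -19.9, -6.4]
grip_width: 0.0005
```

```bash
python3 -m creep '[[-0.5,0,0,0,0,0,0],[-0.5,0,0,0,0,0,0]]';  python3 -m creep '[[-0.5,0,0,0,0,0,0],[-0.6,0,0,0,0,0,0]]'
```

```text
time_s: 26.5
tool_pos: [0.4546, -0.024, 0.0864]
tool_rot: [179.9, -1.0, -91.8]
force: [0.4, -10.9, -3.5]
grip_width: 0.0005
time_s: 26.7
tool_pos: [0.4546, -0.0234, 0.0865]
tool_rot: [179.9, -1.7, -92.2]
force: [1.0, -14.8, -2.2]
grip_width: 0.0003
```

Firm at about 15–20 N. I'll retreat and make a final check of tee, jaw and bystanders.

```bash
python3 -m creep '[[1,0,0,0,-0.02,0,0],[2,0,0,0,0,0,0],[2,0,-1,0,0,0,0],[0,0,-4,0,0,0,0],[0,0,-4,0,0,0,0],[0,0,-4,0,0,0,0],[0,0,-4,0,0,0,0],[0,0,-3,0,0,0,0],[-4,1.5,0,0,0,0,0],[-4,1,0,0,0,0,0],[-4,0,0,0,0,0,0],[0,0,0,0,0,0,0]]'
python3 - <<'E'
from h import *
c=snap('wrist'); W,f=cloud('wrist'); x,y,z=np.moveaxis(W,-1,0); hsv=cv2.cvtColor(f,cv2.COLOR_BGR2HSV)
k=(hsv[...,1]<60)&(x>.42)&(x<.49)
for a,b in((.017,.026),(.106,.115)):
    t=k&(z>.02)&(z<.05)&(y>a)&(y<b); tt=t&(z>np.percentile(z[t],85)); print(a,np.round([np.percentile(x[t],99),np.median(x[tt])],4))
t=(z>.036)&(z<.055)&(hsv[...,1]>70)&(x>.44)&(x<.459)
for a,b in((-.03,.06),(.09,.18)):
    m=t&(y>a)&(y<b); print('jaw',np.round(np.percentile(y[m],[1,99]),4))
g=snap('scene')['frame']; cv2.imwrite('pics/fin.png',g)
E
```

```text
time_s: 27.9
tool_pos: [0.4351, 0.0469, 0.3023]
tool_rot: [-179.3, -0.8, -92.9]
force: [0.4, 0.4, 1.0]
grip_width: 0.0005
0.017 [0.4683 0.4483]
0.106 [0.4705 0.4494]
jaw [-0.0116  0.0152]
jaw [0.1166 0.1522]
```

View pics/fin.png

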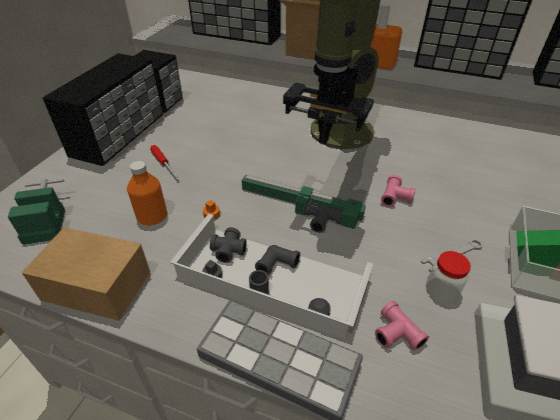

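The final picture shows the tee clamped at (318,215) with the jaw closed. The other fittings are still in the bin, the bottle, jar and tools look undisturbed, and the arm is clear of everything.

```bash
python3 -c "
from cell import order; print(order.sign_off())"
```

```text
the job is handed in; nothing more can be done
None
```

The tee is out of the bin, flat and flush along the fence with its branch pointing away. The sliding jaw is closed on it and holds it end on against the fixed jaw. I handed the job in at about 28 s.

**What went wrong on the way:**
- **First release:** when I let go and lifted, the tee came away with the fingers and dropped flat on the bench in front of the bin. I straddled its neck and dragged it along the bench to the fence instead.
- **First clamping:** this left the tee about 4–6 mm off the fence and turned about 1°. I pushed it home on the branch end with about 17 N, then pressed the jaw again.

**Last checks:**
- **Fit to the fence:** the run axis measured 22–23 mm from the fence, against 21 mm nominal. That is within the 2 mm calibration, and the tee's slope matches the fence's to about half a millimetre over its length.
- **Clamping:** the jaw faces are about 101 mm apart on the 100 mm run. The last push read 15–20 N with the jaw moving only about 1 mm.
- **Everything else:** in the final picture the other fittings are in the bin, and the bottle, jar, tools and look-alikes look undisturbed. I judged these by eye only. The arm was clear of everything at hand-in.

I viewed 14 pictures, four over the budget of 10.

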